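# Clamp a lopsided power-supply box in the drill-press vise

## Task

The cross on this power-supply box's lid is to be drilled, so clamp the box in the vise: carry it level (the transformer end is heavy, so take it near its balance point), set it gently and flat on the two parallels, close to the fixed jaw and centred along the jaw width, either way round, and let go. Push the moving jaw up until the box is hard against the fixed jaw, and only then swing the cam lever fully round to lock it. Do not drop, knock or tip the box, and leave the other things on the bench where they are.

Things in the scene. Friction and masses are not known exactly. Their poses are not given: they have to be found in the camera images.
- vise: Blue drill-press vise, bolted down, base 270 x 110 mm. Origin: centre of its underside, on the bench. x = closing direction, towards the fixed jaw; y = along the jaw width; z up. Bed (steel ways) 30 mm above the bench. Fixed jaw at the +x end: 100 mm wide, steel face at x = 85 mm, top at z = 66 mm, 38 mm thick.
- seat (a point): Where the middle of the box's underside belongs in the end: vise x = 62, y = 0, z = 42 mm. Two bright parallels, 8 mm thick, 100 mm long along y, are fixed on the bed at vise x = 43..51 and 75..83 mm, tops at z = 42 mm; a box put down more than about 10 mm from the fixed jaw overhangs them and tips. Axes as the vise's.
- moving_jaw (a joint): Travel of the moving jaw towards the fixed jaw, m. Opening between the jaw faces = 100 mm minus this (up to 1 mm less if the lever is partly swung); it meets a 46 mm box that is against the fixed jaw at 0.053 to 0.054. Jaw 100 mm wide, top 66 mm above the bench. Slides stiffly (about 11 N), stays where it is left, is pushed at push_face.
- jaw_plate: Steel plate, 4 x 100 x 36 mm, on the front of the moving jaw, which bears on the box. The cam lever drives it forward up to 4 mm out of the jaw and squeezes the box. Axes as the vise's; its origin coincides with the vise's when the jaw is fully open, and moves with the plate.
- push_face (a point): Middle of the upright rear face of the moving jaw's tail, where it is pushed along the vise's +x. The face is 66 mm wide (y) and spans 30 to 56 mm above the bench; this point is 43 mm above it. The space behind it is the open bed (30 mm above the bench).
- cam_lever (a joint): Cam lever angle, rad. 0 = lever points along the vise's +y (open, out to the side), 1.57 = points along the vise's -x (straight back over the bed): locked. It ends at a stop at 1.6. Seen from above it swings counter-clockwise as it locks. It stays where it is left and needs about 2 N at the knob.
- lever_pivot (a point): The lever's upright turning axis on the moving jaw's tail, at the height of the lever's rod (66 mm above the bench). It travels with the jaw. The point turns with the lever; the lever points along the point's y axis.
- lever_knob (a point): Centre of the black ball (24 mm diameter) at the end of the lever, 105 mm from the pivot, 66 mm above the bench. The rod is 12 mm thick.
- psu_center (a point): Centre of the power-supply box, aluminium with grey lid, 130 (x) x 46 (y) x 58 (z) mm; 29 mm above its underside. A transformer (dark core, copper winding, 42 x 36 mm, 27 high) stands on the lid at x = +41 mm; two terminals 8 mm high at -42 mm. 0.5 to 0.75 kg; balances 16 to 25 mm from the middle along +x. Grip across its width, near the lid: on the parallels it stands 34 mm above the jaws.
- psu: The same power-supply box, origin at the centre of its underside, same axes.
- multimeter: White hand multimeter lying flat, 150 x 76 x 40 mm; a bystander. Origin: centre of underside.
- screwdriver: Blue-handled screwdriver lying on the bench; a bystander.
- brush: White-handled brush lying on the bench; a bystander.
- flux_jar: Jar, 56 mm diameter, 70 mm high, yellow cap; a bystander. Origin: centre of underside.
Mind the look-alikes: they are no part of the job. Leave any blue or red look-alike of the psu alone.

How it is judged:
On the way, in this order (a step that is already met when the one before it is completed fails the run):
1. the box stands level on both parallels between the jaws and has been let go, the moving jaw not yet touching it (x of psu_center in the frame of vise between 0.045 and 0.066 m and z of psu_center in the frame of vise between 0.068 and 0.074 m and angle between psu's own z axis and vertical below 0.06 rad and contact force between each of the fingers, jaw_plate and psu below 0.1 N and linear speed of psu below 0.02 m/s), for 0.2 s.
2. the moving jaw is up against the box and the box against the fixed jaw, the cam lever still open (x of psu_center in the frame of vise above 0.0595 m and value of joint moving_jaw above 0.051 m and value of joint cam_lever below 0.6 rad), for 0.2 s.
At the end, for the whole second after the job is handed in: The box is at rest, flat on both parallels (within 2 mm, 0.04 rad), square (0.04 rad) against the fixed jaw (within 2.5 mm), within 15 mm of the middle of the jaw width; the cam lever is past 1.4 rad and the jaw plate presses on the box with over 4 N (x of psu_center in the frame of vise between 0.0595 and 0.0645 m and y of psu_center in the frame of vise between -0.015 and 0.015 m and z of psu_center in the frame of vise between 0.069 and 0.073 m and angle between psu's own z axis and vertical below 0.04 rad and angle between the x axis of psu and the y axis of vise, either way round below 0.04 rad and value of joint cam_lever above 1.4 rad and contact force between jaw_plate and psu above 4 N and linear speed of psu below 0.01 m/s); the robot touches nothing.
It fails at once if the box is dropped or knocked: it moves faster than 0.4 m/s while not held (linear speed of psu above 0.4 m/s and contact force between the fingers and psu below 0.1 N).
It fails at once if the box hangs or tips more than 0.15 rad out of level (angle between psu's own z axis and vertical above 0.15 rad).
It fails at once if a bystander is moved more than 30 mm (distance of any of multimeter, screwdriver, brush, flux_jar from where it was at the start of the episode above 0.03 m).
It also fails if it takes over 64 s, if anything falls off the work surface, if the arm or the gripper's body presses on something with over 40 N, if the wrist force passes 120 N, or if a joint passes its speed limit or range.

## Robot

A 7-joint arm with a two-finger parallel gripper is mounted at the origin on the work surface. World frame = base frame: x ahead of the robot, y to its left, z up, the work surface at z = 0. Lengths are in m, angles in rad, forces in N, time in s.
With the tool pointing down it reaches from about 0.4 to 0.85 m from the base axis. Payload 10.4 kg.
Tool frame: the origin (TCP) lies at the very end of the fingers, on their centre line; the grasp point (between the pads) lies 19 mm behind it (grasp_offset is the distance from the TCP to the grasp point, in m); z points along the fingers, y is the line along which they close (so a half turn about z gives the same grasp; the last joint's range is limited). The gripper opens to 85 mm and grips with 20 to 120 N. Pads are 22 mm wide; open, the fingers measure 114 mm over their backs; the gripper's body (76 mm by 85 mm) begins 54 mm behind the grasp point. The pads swing forward as they close: fully open they stand 13 mm farther back than shut.
Start: joints at [1.101, 0.332, -0.065, 1.46, 0.022, 1.35, -0.088], TCP at [0.27, -0.564, 0.231] pointing down, gripper open.
Joint ranges: [-2.6, 2.6], [-0.5, 2.12], [-1.47, 1.34], [0.16, 2.42], [-1.27, 4.41], [0.06, 2.06], [-2.6, 2.6]. Speed limits (rad/s): [2.22, 2.22, 2.79, 2.79, 3.14, 3.14, 3.14].

## Interface

Orientations are given as a unit quaternion [x, y, z, w].
In Python, from workcell import * gives the robot as it stands.
- The arm moves only by the tool jog_arm, never from a script. Its argument "plan" is a list of rows, each a list of 3 entries, a list of its own where there are three numbers: the turn, a rotation vector about the tool's x, y, z in rad, then the shift along the tool's x, y, z in m, then the finger opening in m, from 0 to 0.0854. A call has 1 to 8 rows; each row is the pose to reach, as a shift and turn from the pose commanded when the call began, along the tool's axes at that moment; what a row does not reach only later rows make up. A row lasts 1/12 s, in which the tool goes at most 41.7 mm and 7.16 degrees, less where a joint would pass 70% of its speed; a pose out of reach is approached as far as the arm can. A call with a gripper value outside its range is refused whole. The fingers move at their own pace and stop on an object; "force" is the grip in N (left out, the last holds). Time passes only in rows, so rows that repeat a pose let the fingers close. It gives the time, the measured TCP pose, the force, the opening and the grip force at its end, in the units of the state.
- get_obs(): the state, without advancing time (a new reading comes with each control period).
- camera(name): name is "side" or "top"; returns a dict with "img" (420x560x3 uint8, red, green, blue), "mtx" (3x3 intrinsics, pixels), "extrinsics" (4x4, takes a point from camera to world coordinates). Camera axes: x right, y down, z forward; pixel columns grow to the right and rows downward; lengths in m; the calibration is good to about 2 mm. A picture is of the moment at which its call begins. There is no depth.
- hand_in(): hands the job in; it is judged then, once.
The state is a dict: "clock": time; "joint_pos": joint angles; "joint_velocities": joint speeds; "tau": joint torques, N m; "position": TCP position; "ee_rot": TCP orientation; "ft_force": force on the tool from outside, world axes, zero at the start; "torque": the same for the moment, N m; "grip_width": opening from 0.0 (shut) to 1.0 (fully open); "grasp_force": force on a finger pad.
Only numpy, scipy, OpenCV 4.12 (cv2) and the standard library are available. Lean on these libraries where they do the work, as an engineer would, in place of code of your own. Each camera call takes 0.05 s, during which the arm holds its last target. There are 200 camera calls.

## Working session

There is one attempt and no reset: what is moved stays moved. The work goes in short steps, Python scripts to look and compute and a tool call to move; the robot and the scene stay as the last step left them, time stands still between calls to the robot, and variables do not carry over. Pictures are saved under pics/ and viewed, at most 10 in all, crops included, and the job is handed in when it is done.

Besides the shell and the picture viewer there is one more tool, called as name(argument=value, ...) on one line, values as JSON. jog_arm: Moves the arm, as the interface text tells. Its arguments: {"type":"object","properties":{"plan":{"type":"array"},"force":{"type":"number"}},"required":["plan"]}

```bash
mkdir -p pics
python3 - <<'E'
from workcell import *
import cv2,numpy as np
o=get_obs();print({k:np.round(v,3).tolist() for k,v in o.items()})
for n in("top","side"):
    c=camera(n);cv2.imwrite(f"pics/{n}0.png",cv2.resize(c["img"][:,:,::-1],(800,600)));cv2.imwrite(f"{n}.png",c["img"][:,:,::-1])
    np.savez(n,m=c["mtx"],e=c["extrinsics"]);print(n,np.round(c["mtx"],1).tolist(),np.round(c["extrinsics"],3).tolist())
E
```

```text
{'clock': 0.0, 'joint_pos': [1.101, 0.333, -0.065, 1.461, 0.022, 1.35, -0.089], 'joint_velocities': [-0.001, -0.001, 0.0, -0.001, -0.001, -0.0, 0.0], 'tau': [-0.0, -62.546, 0.049, -39.16, 0.016, 0.01, 0.0], 'position': [0.27, -0.563, 0.23], 'ee_rot': [0.975, 0.222, -0.0, -0.001], 'ft_force': [0.068, 0.359, 0.549], 'torque': [-0.007, 0.03, -0.012], 'grasp_force': 0.0, 'grip_width': 1.001}
top [[448.3, 0.0, 280.4], [0.0, 448.3, 207.5], [0.0, 0.0, 1.0]] [[-0.004, -0.984, 0.176, 0.355], [-1.0, 0.008, 0.025, -0.009], [-0.026, -0.176, -0.984, 1.195], [0.0, 0.0, 0.0, 1.0]]
side [[413.7, 0.0, 280.0], [0.0, 413.7, 205.4], [0.0, 0.0, 1.0]] [[-0.957, -0.184, 0.224, 0.296], [-0.29, 0.639, -0.713, 0.837], [-0.012, -0.747, -0.665, 0.853], [0.0, 0.0, 0.0, 1.0]]
```

View pics/top0.png

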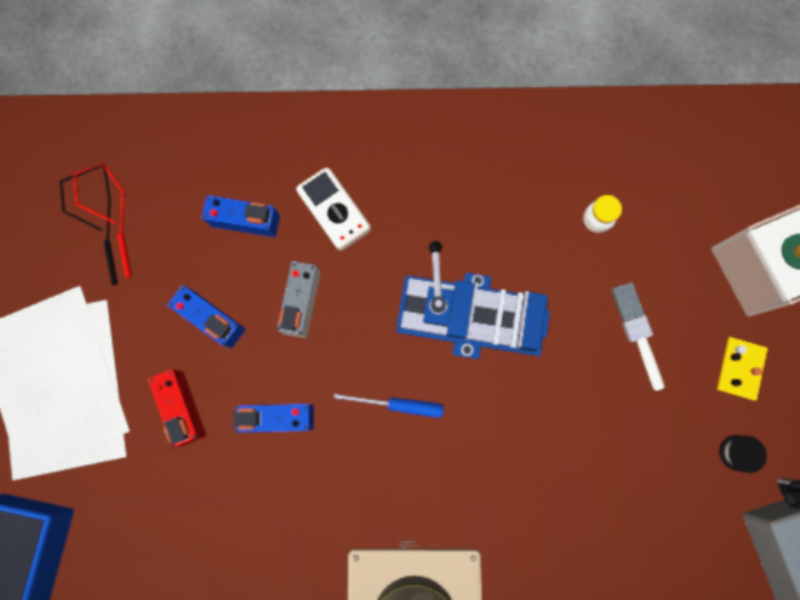

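View pics/side0.png

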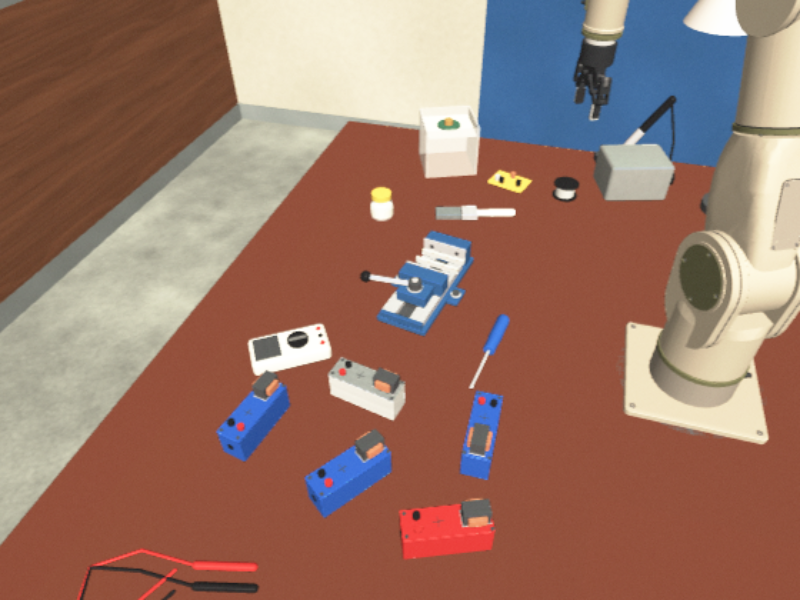

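The top view shows the grey psu at (298,299), with its transformer at the lower end (290,318). The vise is at (473,315), with the fixed jaw to the right at about (535,322) and the lever knob at (435,247). Next I zoom in and measure.

```bash
cat > h.py <<'E'
import numpy as np,cv2
def cam(n):
    d=np.load(n+".npz");return d["m"],d["e"]
def ray(n,uv,z):
    m,e=cam(n);d=e[:3,:3]@np.linalg.inv(m)@np.r_[uv,1.];o=e[:3,3];return o+d*(z-o[2])/d[2]
def px(n,p):
    m,e=cam(n);q=m@(e[:3,:3].T@(np.array(p)-e[:3,3]));return q[:2]/q[2]
E
python3 - <<'E'
from h import *
im=cv2.imread("top.png")
c=im[160:260,180:400];cv2.imwrite("pics/crop_top.png",cv2.resize(c,None,fx=3.6,fy=3.6,interpolation=cv2.INTER_CUBIC))
hsv=cv2.cvtColor(im,cv2.COLOR_BGR2HSV)
g=((hsv[...,1]<70)&(hsv[...,2]>60)).astype(np.uint8); 
n,l,s,ce=cv2.connectedComponentsWithStats(g)
for i in range(1,n):
    if s[i,4]>15 and 180<ce[i][0]<400 and 160<ce[i][1]<260:
        r=cv2.minAreaRect(np.argwhere(l==i)[:,::-1].astype(np.float32));print(s[i],ce[i].round(1),[np.round(x,1) for x in r],"mean hsv",hsv[l==i].mean(0).round())
k=((hsv[...,2]<60)).astype(np.uint8);n,l,s,ce=cv2.connectedComponentsWithStats(k)
for i in range(1,n):
    if s[i,4]>8 and 180<ce[i][0]<400 and 160<ce[i][1]<260:print("dark",s[i],ce[i].round(1),ray("top",ce[i],.066).round(3))
E
```

```text
[281 176  37  58 878] [297.4 210.3] [array([300.8, 203.7]), array([31.7, 56.4]), np.float64(9.5)] mean hsv [115.  30. 177.]
[194 183  30  53 965] [209.1 208.8] [array([208.8, 209. ]), array([21.3, 51.3]), np.float64(12.5)] mean hsv [ 90.  27. 127.]
[ 326  192   45   52 1448] [347.6 221. ] [array([347.7, 217.2]), array([40.1, 46.5]), np.float64(8.9)] mean hsv [115.  25. 182.]
[323 241   8   8  52] [326.5 244.5] [array([326.5, 244.5]), array([7., 7.]), np.float64(90.0)] mean hsv [114.  42. 152.]
dark [301 169   8   7  49] [304.4 172.3] [ 0.65  -0.044  0.066]
```

View pics/crop_top.png

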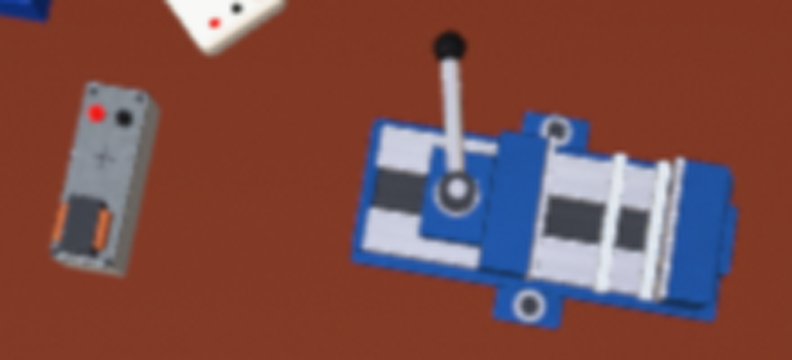

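The zoom shows the parallels' ends at about (620,155)–(604,290) and (663,162)–(648,297), the knob at (450,46) and the hub at (457,190). The psu lid corners are at about (90,82), (150,92) and (52,258), with the terminals near (97,113) and (124,118).

```bash
cat >> h.py <<'E'
def cr(u,v,z): return ray("top",(u/3.6+180,v/3.6+160),z)
E
python3 - <<'E'
from h import *
a=[cr(620,155,.042),cr(604,290,.042),cr(663,162,.042),cr(648,297,.042)]
print(np.round(a,4),"len",np.linalg.norm(a[0]-a[1]),np.linalg.norm(a[2]-a[3]),"sep",np.linalg.norm((a[2]+a[3]-a[0]-a[1])/2))
f=[cr(684,160,.066),cr(665,300,.066)];print("fixed",np.round(f,4))
y=(a[0]-a[1]+a[2]-a[3]+f[0]-f[1])[:2];y/=np.linalg.norm(y);x=np.array([y[1],-y[0]])
print("yaxis",y,"xaxis",x)
o1=(sum(a)/4)[:2]-.063*x;o2=(f[0]+f[1])[:2]/2-.085*x;print("origin",o1,o2)
o=(o1+o2)/2
for n,p in dict(knob=cr(450,46,.066),piv=cr(457,190,.072),movfront=cr(537,205,.066),seat=np.r_[o+.062*x,.042]).items():
    d=(p[:2]-o);print(n,p.round(4),"vise",round(d@x,4),round(d@y,4))
im=cv2.imread("top.png");hsv=cv2.cvtColor(im,cv2.COLOR_BGR2HSV)
C=[cr(90,82,.058),cr(150,92,.058),cr(52,258,.058)];t=(cr(97,113,.062)+cr(124,118,.062))/2;T=cr(80,225,.085)
print("lid",np.round(C,4),"w",np.linalg.norm(C[0]-C[1]),"l",np.linalg.norm(C[0]-C[2]));
px_=(C[2]-C[0])[:2];px_/=np.linalg.norm(px_);print("psu x",px_,"c1",(C[1]+C[2])[:2]/2,"cterm",t[:2]+.042*px_,"ctrafo",T[:2]-.041*px_)
E
```

```text
[[ 0.5718 -0.1678  0.042 ]
 [ 0.4739 -0.1533  0.042 ]
 [ 0.5664 -0.1986  0.042 ]
 [ 0.4686 -0.1844  0.042 ]] len 0.09900645254809375 0.09875169536726444 sep 0.03140535509153522
fixed [[ 0.5633 -0.2095  0.066 ]
 [ 0.4641 -0.1925  0.066 ]]
yaxis [ 0.98813863 -0.15356449] xaxis [-0.15356449 -0.98813863]
origin [ 0.5298345  -0.11376086] [ 0.52673985 -0.11699831]
knob [ 0.6482 -0.0452  0.066 ] vise -0.0878 0.1077
piv [ 0.5421 -0.0485  0.072 ] vise -0.0682 0.0033
movfront [ 0.5319 -0.105   0.066 ] vise -0.0108 0.0019
seat [ 0.5188 -0.1766  0.042 ] vise 0.062 -0.0
lid [[0.6261 0.2161 0.058 ]
 [0.6182 0.1722 0.058 ]
 [0.4977 0.24   0.058 ]] w 0.04458484827370141 l 0.13064787012489226
psu x [-0.98315222  0.18278869] c1 [0.55794035 0.20609428] cterm [0.55892647 0.20749823] ctrafo [0.55761375 0.20761231]
```

```bash
cat >> h.py <<'E'
from scipy.spatial.transform import Rotation as R
def go(o,p,yaw=None):
    "shift in tool axes to world p; turn about tool z so that tool x points at world yaw (tool down)"
    r=R.from_quat(o["ee_rot"]);s=r.inv().apply(np.array(p)-o["position"])
    q=R.from_euler("z",yaw)*R.from_euler("x",np.pi) if yaw is not None else r
    print("turn",(r.inv()*q).as_rotvec().round(3).tolist(),"shift",s.round(4).tolist(),"dist",round(float(np.linalg.norm(s)),3))
E
python3 - <<'E'
from h import *
from workcell import *
go(get_obs(),(.538,.211,.16),np.deg2rad(-10.5))
go(get_obs(),(.46,-.2,.24),np.deg2rad(-10.5))
E
```

```text
turn [-0.001, 0.0, 0.63] shift [0.5764, -0.5824, 0.0713] dist 0.822
turn [-0.001, 0.0, 0.63] shift [0.3284, -0.2455, -0.0091] dist 0.41
```

jog_arm(plan=[[[0,0,0.63],[0.33,-0.25,-0.01],0.085],[[0,0,0.63],[0.33,-0.25,-0.01],0.085],[[0,0,0.63],[0.33,-0.25,-0.01],0.085],[[0,0,0.63],[0.33,-0.25,-0.01],0.085],[[0,0,0.63],[0.33,-0.25,-0.01],0.085],[[0,0,0.63],[0.33,-0.25,-0.01],0.085],[[0,0,0.63],[0.33,-0.25,-0.01],0.085],[[0,0,0.63],[0.33,-0.25,-0.01],0.085]])

```text
clock: 0.77
position: [0.4191, -0.2733, 0.2391]
ee_rot: [0.996, -0.092, -0.0, 0.0]
ft_force: [1.7, -0.2, 0.2]
grip_width: 0.999
grasp_force: 0.0
```

Run:
```python
from h import *
from workcell import *
o=get_obs();print(o["clock"],o["joint_pos"])
go(o,(.538,.211,.16),np.deg2rad(-10.5))
```

```text
0.7667 [ 0.71526188  0.06591184 -0.23836837  1.76103772  0.01634393  1.31665349
 -1.28110466]
turn [0.0, 0.0, -0.0] shift [0.0285, -0.4979, 0.079] dist 0.505
```

jog_arm(plan=[[[0,0,0],[0.028,-0.49,0.05],0.085],[[0,0,0],[0.028,-0.49,0.05],0.085],[[0,0,0],[0.028,-0.49,0.05],0.085],[[0,0,0],[0.028,-0.49,0.05],0.085],[[0,0,0],[0.028,-0.49,0.05],0.085],[[0,0,0],[0.028,-0.49,0.05],0.085],[[0,0,0],[0.028,-0.49,0.05],0.085],[[0,0,0],[0.028,-0.49,0.05],0.085]])

```text
clock: 1.43
position: [0.4976, 0.0488, 0.2052]
ee_rot: [0.996, -0.092, 0.0, 0.0]
ft_force: [0.9, 1.2, -0.2]
grip_width: 0.995
grasp_force: 0.0
```

jog_arm(plan=[[[0,0,0],[0.01,-0.15,0.03],0.085],[[0,0,0],[0.01,-0.15,0.03],0.085],[[0,0,0],[0.01,-0.15,0.03],0.085],[[0,0,0],[0.01,-0.15,0.03],0.085],[[0,0,0],[0.01,-0.15,0.03],0.085],[[0,0,0],[0.01,-0.15,0.03],0.085],[[0,0,0],[0.01,-0.15,0.03],0.085]])

```text
clock: 2.02
position: [0.5348, 0.1917, 0.175]
ee_rot: [0.996, -0.092, -0.0, 0.0]
ft_force: [0.1, -0.2, 1.1]
grip_width: 1.0
grasp_force: 0.0
```

Run:
```python
from h import *
from workcell import *
o=get_obs();print(o["clock"],o["joint_pos"].round(3),o["joint_velocities"].round(3))
go(o,(.538,.211,.085),np.deg2rad(-10.5))
go(o,(.538,.211,.027),np.deg2rad(-10.5))
```

```text
2.0167 [ 0.113  0.313 -0.642  1.662  0.197  1.234 -2.325] [ 0.022 -0.017  0.009  0.004 -0.     0.    -0.001]
turn [0.001, 0.001, -0.0] shift [-0.0003, -0.0196, 0.09] dist 0.092
turn [0.001, 0.001, -0.0] shift [-0.0002, -0.0197, 0.148] dist 0.149
```

jog_arm(plan=[[[0,0,0],[0,-0.02,0.03],0.085],[[0,0,0],[0,-0.02,0.06],0.085],[[0,0,0],[0,-0.02,0.085],0.085],[[0,0,0],[0,-0.02,0.105],0.085],[[0,0,0],[0,-0.02,0.125],0.085],[[0,0,0],[0,-0.02,0.14],0.085],[[0,0,0],[0,-0.02,0.148],0.085],[[0,0,0],[0,-0.02,0.148],0.085]])

```text
clock: 2.68
position: [0.5379, 0.2101, 0.026]
ee_rot: [0.996, -0.092, -0.001, 0.001]
ft_force: [0.2, 0.0, -0.0]
grip_width: 0.995
grasp_force: 0.0
```

Run:
```python
from h import *
from workcell import *
o=get_obs();go(o,(.538,.211,.027),np.deg2rad(-10.5))
a=camera("side")["img"][190:330,200:380,::-1];b=camera("top")["img"][150:290,140:320,::-1]
cv2.imwrite("pics/g1.png",cv2.resize(np.hstack([a,b]),(792,308),interpolation=cv2.INTER_CUBIC))
```

```text
turn [0.002, 0.002, -0.002] shift [-0.0001, -0.0009, -0.001] dist 0.001
```

View pics/g1.png

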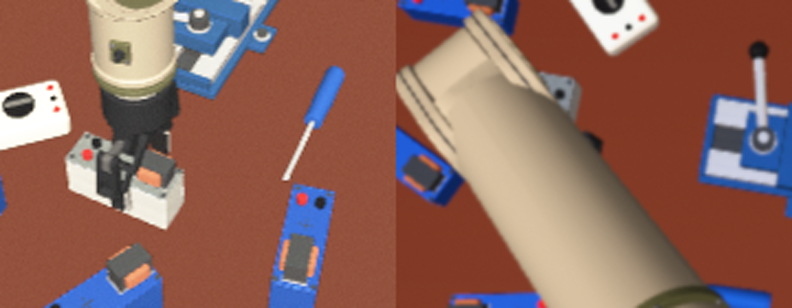

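The fingers straddle the box at the transformer's inner edge, with the left finger at about (115,180). I close the grip.

jog_arm(plan=[[[0,0,0],[0,0,0],0.06],[[0,0,0],[0,0,0],0.05],[[0,0,0],[0,0,0],0.04],[[0,0,0],[0,0,0],0.03],[[0,0,0],[0,0,0],0.03],[[0,0,0],[0,0,0],0.03],[[0,0,0],[0,0,0],0.03],[[0,0,0],[0,0,0],0.03]], force=70)

```text
clock: 3.45
position: [0.5393, 0.2129, 0.0286]
ee_rot: [0.996, -0.091, 0.001, -0.001]
ft_force: [-0.5, 1.7, 5.9]
grip_width: 0.525
grasp_force: 73.2
```

jog_arm(plan=[[[0,0,0],[0,0,-0.002],0.03],[[0,0,0],[0,0,-0.005],0.03],[[0,0,0],[0,0,-0.01],0.03],[[0,0,0],[0,0,-0.018],0.03],[[0,0,0],[0,0,-0.025],0.03],[[0,0,0],[0,0,-0.03],0.03],[[0,0,0],[0,0,-0.03],0.03],[[0,0,0],[0,0,-0.03],0.03]])

```text
clock: 4.12
position: [0.5387, 0.2121, 0.0578]
ee_rot: [0.996, -0.092, 0.0, -0.0]
ft_force: [-1.0, 0.4, -6.5]
grip_width: 0.524
grasp_force: 72.5
```

Run:
```python
from h import *
from workcell import *
o=get_obs();print(o["torque"].round(3),o["grasp_force"],o["ft_force"],o["joint_pos"].round(2))
a=camera("side")["img"][200:320,220:340,::-1]
cv2.imwrite("pics/g2.png",cv2.resize(a,(600,600),interpolation=cv2.INTER_CUBIC))
go(o,(.5,-.17,.18),-.152)
```

```text
[0.008 0.012 0.03 ] 72.50367164611816 [-0.97179089  0.39188602 -6.54523649] [ 0.04  0.46 -0.61  1.74  0.3   1.03 -2.43]
turn [-0.0, -0.001, -0.031] shift [0.0317, 0.3828, -0.1222] dist 0.403
```

View pics/g2.png

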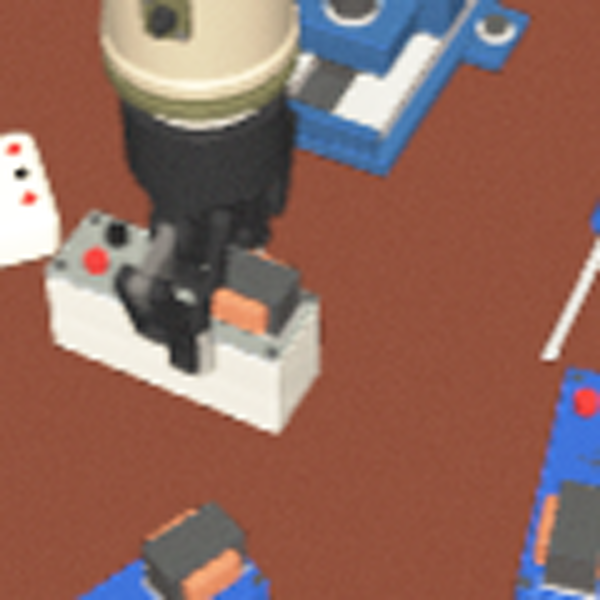

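The box is lifted level (moment about 0, weight about 6.5 N, so about 0.66 kg). The near finger is at (185,330) and the transformer is clear. I lift higher and carry it across.

jog_arm(plan=[[[0,0,0],[0,0,-0.008],0.03],[[0,0,0],[0,0,-0.022],0.03],[[0,0,0],[0,0,-0.04],0.03],[[0,0,0],[0,0,-0.058],0.03],[[0,0,0],[0,0,-0.076],0.03],[[0,0,0],[0,0,-0.09],0.03],[[0,0,0],[0,0,-0.098],0.03],[[0,0,0],[0,0,-0.1],0.03]])

```text
clock: 4.83
position: [0.5393, 0.2127, 0.1598]
ee_rot: [0.996, -0.091, 0.001, -0.001]
ft_force: [0.5, 0.6, -6.5]
grip_width: 0.526
grasp_force: 72.8
```

jog_arm(plan=[[[0,0,0],[0,0.008,0],0.03],[[0,0,0],[0.002,0.022,0],0.03],[[0,0,-0.01],[0.004,0.042,0],0.03],[[0,0,-0.01],[0.006,0.066,0],0.03],[[0,0,-0.02],[0.008,0.092,0],0.03],[[0,0,-0.02],[0.01,0.12,0],0.03],[[0,0,-0.03],[0.012,0.148,0],0.03],[[0,0,-0.03],[0.014,0.176,0],0.03]])

```text
clock: 5.5
position: [0.5189, 0.0345, 0.1563]
ee_rot: [0.997, -0.076, -0.001, 0.0]
ft_force: [-0.4, -0.2, -6.2]
grip_width: 0.525
grasp_force: 72.8
```

jog_arm(plan=[[[0,0,0],[0.002,0.028,0],0.03],[[0,0,0],[0.004,0.056,0],0.03],[[0,0,0],[0.006,0.084,0],0.03],[[0,0,0],[0.008,0.11,0],0.03],[[0,0,0],[0.01,0.132,0],0.03],[[0,0,0],[0.012,0.15,0],0.03],[[0,0,0],[0.014,0.162,0],0.03],[[0,0,0],[0.015,0.168,0],0.03]])

```text
clock: 6.17
position: [0.5084, -0.1339, 0.1565]
ee_rot: [0.997, -0.078, -0.001, 0.0]
ft_force: [0.3, -0.2, -5.5]
grip_width: 0.527
grasp_force: 72.9
```

Run:
```python
from h import *
from workcell import *
o=get_obs();print(o["clock"],o["ft_force"],o["torque"].round(3),o["grasp_force"]);go(o,(.4998,-.1681,.158),-.152)
```

```text
6.1667 [ 0.31026451 -0.21960247 -5.49279298] [-0.004 -0.003  0.012] 72.85276383161545
turn [0.0, 0.001, -0.004] shift [-0.0032, 0.0351, -0.0014] dist 0.035
```

jog_arm(plan=[[[0,0,0],[-0.001,0.01,0],0.03],[[0,0,0],[-0.002,0.023,0],0.03],[[0,0,0],[-0.003,0.032,0],0.03],[[0,0,0],[-0.003,0.035,0.005],0.03],[[0,0,0],[-0.003,0.035,0.018],0.03],[[0,0,0],[-0.003,0.035,0.032],0.03],[[0,0,0],[-0.003,0.035,0.04],0.03],[[0,0,0],[-0.003,0.035,0.042],0.03]])

```text
clock: 6.83
position: [0.5001, -0.165, 0.1136]
ee_rot: [0.997, -0.076, -0.001, -0.001]
ft_force: [-1.0, 0.0, -5.8]
grip_width: 0.524
grasp_force: 72.8
```

Run:
```python
from h import *
from workcell import *
o=get_obs();go(o,(.4998,-.1681,.0735),-.152)
s=camera("side")["img"][140:250,230:360,::-1]
b=camera("top")["img"][150:260,255:385,::-1]
cv2.imwrite("pics/v1.png",cv2.resize(np.hstack([s,b]),(800,338),interpolation=cv2.INTER_CUBIC))
```

```text
turn [-0.001, 0.003, -0.0] shift [0.0003, 0.0032, 0.0401] dist 0.04
```

View pics/v1.png

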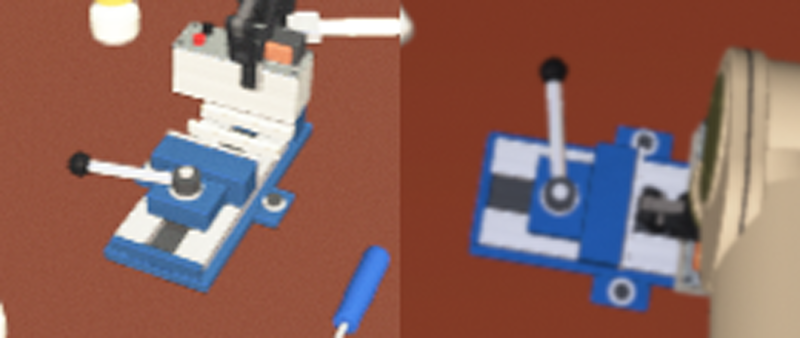

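The box hangs over the bed between the jaws. In the side view its lower near edge runs from about (173,93) to (303,122). I cast these rays to check the position against the vise.

Run:
```python
from h import *
y=np.array([.9881,-.1536]);x=np.array([y[1],-y[0]])
q=lambda u,v,z:ray("side",(u/3.077+230,v/3.077+140),z)
E=[q(173,93,.085),q(303,122,.085)]
for o in([.5298,-.1138],[.5283,-.1154]):
    print([( (p[:2]-o)@x, (p[:2]-o)@y) for p in E], [( (p[:2]-o)@x, (p[:2]-o)@y) for p in [q(80,164,.066),q(186,175,.075)]])
```

```text
[(np.float64(0.025948941250235485), np.float64(0.058268664191070164)), (np.float64(0.03641025143983787), np.float64(-0.07651349295143431))] [(np.float64(-0.0915300506063161), np.float64(0.10225194806207649)), (np.float64(-0.07305485223248746), np.float64(-0.0014258727897891726))]
[(np.float64(0.024137581250235473), np.float64(0.05950505419107022)), (np.float64(0.03459889143983785), np.float64(-0.07527710295143425))] [(np.float64(-0.09334141060631611), np.float64(0.10348833806207655)), (np.float64(-0.07486621223248748), np.float64(-0.00018948278978911623))]
```

jog_arm(plan=[[[0,0,0],[0.002,0,0.004],0.03],[[0,0,0],[0.004,0.001,0.011],0.03],[[0,0,0],[0.004,0.001,0.019],0.03],[[0,0,0],[0.004,0.001,0.026],0.03],[[0,0,0],[0.004,0.001,0.032],0.03],[[0,0,0],[0.004,0.001,0.036],0.03],[[0,0,0],[0.004,0.001,0.038],0.03],[[0,0,0],[0.004,0.001,0.038],0.03]])

```text
clock: 7.6
position: [0.5046, -0.1674, 0.0768]
ee_rot: [0.997, -0.077, -0.0, -0.0]
ft_force: [0.1, 0.5, -5.6]
grip_width: 0.523
grasp_force: 72.8
```

jog_arm(plan=[[[0,0,0],[0,0,0.001],0.03],[[0,0,0],[0,0,0.002],0.03],[[0,0,0],[0,0,0.003],0.03],[[0,0,0],[0,0,0.004],0.03],[[0,0,0],[0,0,0.004],0.03],[[0,0,0],[0,0,0.004],0.03]])

```text
clock: 8.1
position: [0.5049, -0.1675, 0.0734]
ee_rot: [0.997, -0.077, 0.0, 0.0]
ft_force: [-0.1, 0.4, -6.1]
grip_width: 0.522
grasp_force: 72.8
```

jog_arm(plan=[[[0,0,0],[0,0,0.001],0.03],[[0,0,0],[0,0,0.001],0.03],[[0,0,0],[0,0,0.002],0.03],[[0,0,0],[0,0,0.002],0.03],[[0,0,0],[0,0,0.0025],0.03],[[0,0,0],[0,0,0.0025],0.03]])

```text
clock: 8.6
position: [0.5049, -0.1675, 0.0708]
ee_rot: [0.997, -0.077, 0.0, 0.0]
ft_force: [-0.2, -0.5, -7.1]
grip_width: 0.525
grasp_force: 72.8
```

jog_arm(plan=[[[0,0,0],[0,0,0.0005],0.03],[[0,0,0],[0,0,0.001],0.03],[[0,0,0],[0,0,0.001],0.03],[[0,0,0],[0,0,0.001],0.03]])

```text
clock: 8.93
position: [0.5049, -0.1675, 0.0706]
ee_rot: [0.997, -0.077, 0.0, 0.0]
ft_force: [-4.3, 2.0, 4.1]
grip_width: 0.526
grasp_force: 73.9
```

Contact came at the predicted height (TCP 0.0706). I release the box and go straight up.

jog_arm(plan=[[[0,0,0],[0,0,0],0.046],[[0,0,0],[0,0,0],0.049],[[0,0,0],[0,0,0],0.054],[[0,0,0],[0,0,0],0.062],[[0,0,0],[0,0,0],0.072],[[0,0,0],[0,0,0],0.08],[[0,0,0],[0,0,0],0.08],[[0,0,0],[0,0,0],0.08]], force=20)

```text
clock: 9.6
position: [0.5049, -0.1675, 0.0699]
ee_rot: [0.997, -0.077, 0.0, 0.0]
ft_force: [0.1, -0.3, 0.2]
grip_width: 0.937
grasp_force: 0.0
```

jog_arm(plan=[[[0,0,0],[0,0,-0.01],0.08],[[0,0,0],[0,0,-0.03],0.08],[[0,0,0],[0,0,-0.06],0.08],[[0,0,0],[0,0,-0.09],0.08],[[0,0,0],[0,0,-0.12],0.08],[[0,0,0],[0,0,-0.14],0.08],[[0,0,0],[0,0,-0.14],0.08]])

```text
clock: 10.18
position: [0.507, -0.1679, 0.2155]
ee_rot: [0.997, -0.076, 0.004, 0.001]
ft_force: [0.5, -0.4, 1.1]
grip_width: 0.94
grasp_force: 0.0
```

Run:
```python
from h import *
from workcell import *
o=get_obs();print(o["clock"])
s=camera("side")["img"][140:250,230:360,::-1]
b=camera("top")["img"][150:260,255:385,::-1]
cv2.imwrite("pics/v2.png",cv2.resize(np.hstack([s,b]),(800,338),interpolation=cv2.INTER_CUBIC))
y=np.array([.9881,-.1536]);x=np.array([y[1],-y[0]]);og=np.array([.529,-.1146])
p=og+x*-.155; print("behind tail",p)
go(o,(*p,.2),-.152)
```

```text
10.1833
behind tail [0.552808  0.0385555]
turn [0.002, -0.008, -0.001] shift [0.0137, -0.211, 0.0152] dist 0.212
```

View pics/v2.png

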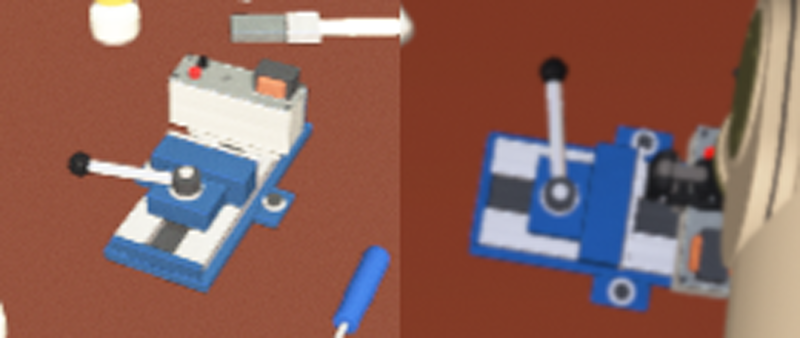

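The box stands flat on the parallels, released, near the fixed jaw; in the side view its near face starts at (170,60). The lever is open, with its knob at (80,164). Next I work out the pushing pose behind the tail.

```bash
cat >> h.py <<'E'
VY=np.array([.9884,-.1522]);VX=np.array([VY[1],-VY[0]]);VO=np.array([.529,-.1146])
def vw(x,y,z): return np.r_[VO+x*VX+y*VY,z]
def wv(p): d=np.array(p[:2])-VO;return (d@VX).round(4),(d@VY).round(4)
E
python3 - <<'E'
from h import *
from workcell import *
o=get_obs();print("tail face",wv(cr(433,147,.056)),wv(cr(420,235,.056)))
go(o,vw(-.118,0,.18),np.arctan2(-VX[1],-VX[0]))
E
```

```text
tail face (np.float64(-0.0886), np.float64(0.0341)) (np.float64(-0.0887), np.float64(-0.0304))
turn [0.002, -0.001, -1.571] shift [0.0153, -0.174, 0.031] dist 0.177
```

jog_arm(plan=[[[0,0,-0.12],[0.002,-0.02,0],0.0],[[0,0,-0.24],[0.004,-0.045,0.0],0.0],[[0,0,-0.36],[0.006,-0.07,0.0],0.0],[[0,0,-0.48],[0.008,-0.095,0.0],0.0],[[0,0,-0.6],[0.01,-0.12,0.0],0.0],[[0,0,-0.72],[0.013,-0.145,0.0],0.0],[[0,0,-0.84],[0.015,-0.165,0.0],0.0],[[0,0,-0.96],[0.015,-0.174,0.0],0.0]])

```text
clock: 10.95
position: [0.5459, 0.0056, 0.2089]
ee_rot: [0.918, 0.397, -0.0, -0.001]
ft_force: [-0.2, -0.8, -0.5]
grip_width: 0.0
grasp_force: 0.0
```

jog_arm(plan=[[[0,0,-0.12],[0,0,0],0.0],[[0,0,-0.24],[0,0,0.0],0.0],[[0,0,-0.36],[0,0,0.0],0.0],[[0,0,-0.48],[0,0,0.0],0.0],[[0,0,-0.61],[0,0,0.0],0.0],[[0,0,-0.61],[0,0,0.0],0.0],[[0,0,-0.61],[0,0,0.0],0.0]])

```text
clock: 11.53
position: [0.5457, 0.0021, 0.209]
ee_rot: [0.761, 0.649, -0.001, -0.001]
ft_force: [-0.2, -0.5, -0.4]
grip_width: -0.003
grasp_force: 0.0
```

Run:
```python
from h import *
from workcell import *
o=get_obs();print(o["clock"],o["joint_pos"].round(2),wv(o["position"]),o["position"])
go(o,vw(-.118,0,.039),np.arctan2(-VX[1],-VX[0]))
c=camera("top");b=c["img"][150:260,240:385,::-1]
cv2.imwrite("pics/v3.png",cv2.resize(b,(791,600),interpolation=cv2.INTER_CUBIC))
```

```text
11.5333 [ 0.54  0.25 -0.72  1.67  0.17  1.29 -0.37] (np.float64(-0.1179), np.float64(-0.0012)) [0.54572727 0.00209099 0.20902273]
turn [-0.002, -0.0, -0.005] shift [0.0001, 0.0015, 0.17] dist 0.17
```

View pics/v3.png

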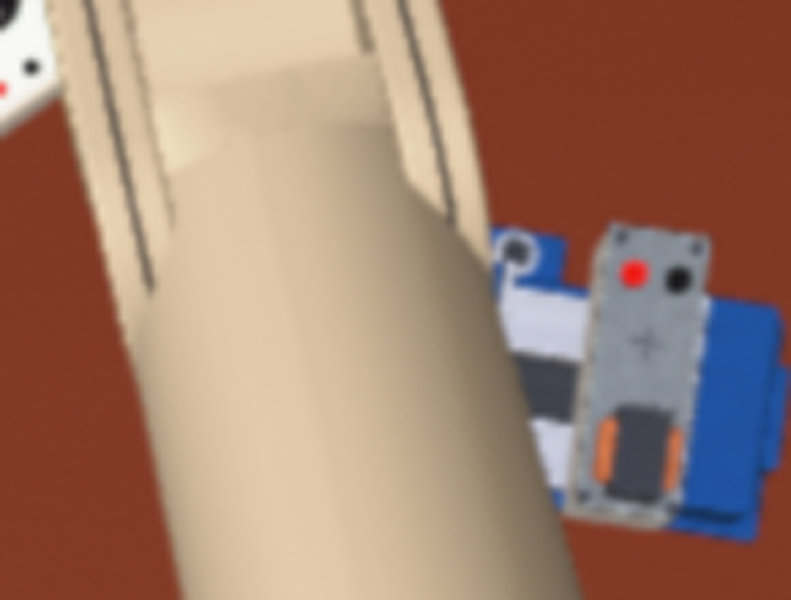

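The box sits square next to the fixed jaw, with the lid corners at about (612,222), (710,238) and (672,527). I descend behind the tail.

jog_arm(plan=[[[0,0,0],[0,0.001,0.03],0.0],[[0,0,0],[0,0.001,0.065],0.0],[[0,0,0],[0,0.001,0.1],0.0],[[0,0,0],[0,0.001,0.13],0.0],[[0,0,0],[0,0.001,0.15],0.0],[[0,0,0],[0,0.001,0.163],0.0],[[0,0,0],[0,0.001,0.17],0.0],[[0,0,0],[0,0.001,0.17],0.0]])

```text
clock: 12.25
position: [0.5467, 0.0021, 0.039]
ee_rot: [0.76, 0.65, -0.001, -0.001]
ft_force: [-0.6, 0.6, 0.2]
grip_width: 0.003
grasp_force: 0.0
```

Run:
```python
from h import *
from workcell import *
o=get_obs();print(wv(o["position"]),o["position"][2])
q=lambda u,v,z:ray("top",(u/5.455+240,v/5.455+150),z)
c=(q(710,238,.1)+q(570,510,.1))/2;print("box centre",wv(c))
go(o,vw(-.046,0,.039))
```

```text
(np.float64(-0.118), np.float64(-0.0002)) 0.03896957823434664
box centre (np.float64(0.0571), np.float64(0.0022))
turn [0.0, 0.0, 0.0] shift [-0.072, 0.0004, -0.0] dist 0.072
```

jog_arm(plan=[[[0,0,0],[-0.008,0,0],0.0],[[0,0,0],[-0.014,0,0],0.0],[[0,0,0],[-0.02,0,0],0.0],[[0,0,0],[-0.026,0,0],0.0],[[0,0,0],[-0.032,0,0],0.0],[[0,0,0],[-0.038,0,0],0.0],[[0,0,0],[-0.044,0,0],0.0],[[0,0,0],[-0.05,0,0],0.0]])

```text
clock: 12.92
position: [0.5404, -0.0444, 0.0413]
ee_rot: [0.759, 0.651, 0.002, -0.001]
ft_force: [-0.1, 13.2, -0.3]
grip_width: 0.004
grasp_force: 6.6
```

jog_arm(plan=[[[0,0,0],[-0.003,0,0],0.0],[[0,0,0],[-0.006,0,0],0.0],[[0,0,0],[-0.008,0,0],0.0],[[0,0,0],[-0.01,0,0],0.0],[[0,0,0],[-0.012,0,0],0.0],[[0,0,0],[-0.013,0,0],0.0],[[0,0,0],[-0.014,0,0],0.0],[[0,0,0],[-0.015,0,0],0.0]])

```text
clock: 13.58
position: [0.5389, -0.0533, 0.0414]
ee_rot: [0.757, 0.653, 0.005, -0.002]
ft_force: [4.3, 33.2, -3.8]
grip_width: -0.0
grasp_force: 16.5
```

Run:
```python
from h import *
from workcell import *
o=get_obs();print(wv(o["position"]),o["ft_force"].round(1),o["torque"].round(2),o["ee_rot"].round(3))
s=camera("side")["img"][110:250,230:360,::-1]
b=camera("top")["img"][140:280,255:385,::-1]
cv2.imwrite("pics/v4.png",cv2.resize(np.hstack([s,b]),(800,431),interpolation=cv2.INTER_CUBIC))
```

```text
(np.float64(-0.0621), np.float64(0.0004)) [ 4.3 33.2 -3.8] [ 7.11 -0.77  0.01] [ 0.757  0.653  0.005 -0.002]
```

View pics/v4.png

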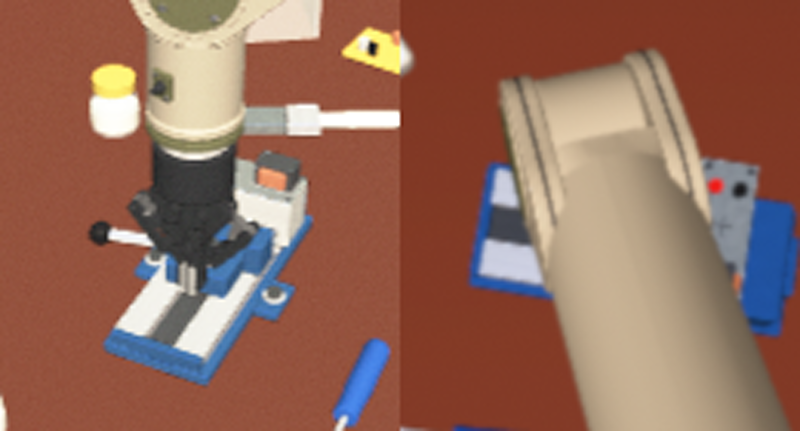

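The fingers are on the tail at (195,290), and the knob is now at (99,234). I work out the jaw travel from the knob's shift.

Run:
```python
from h import *
from workcell import *
a=cv2.imread("side.png");b=camera("side")["img"][:,:,::-1]
for im in(a,b):
    h=im.max(2);m=np.zeros_like(h);m[175:205,245:275]=(h[175:205,245:275]<70)
    n,l,s,c=cv2.connectedComponentsWithStats(m)
    for i in range(1,n):
        if s[i,4]>15:print(s[i],c[i].round(1),wv(ray("side",c[i],.066)))
```

```text
[253 190   6   7  33] [255.2 192.9] (np.float64(-0.0919), np.float64(0.106))
[259 182   7   7  34] [262.  185.1] (np.float64(-0.0507), np.float64(0.1046))
```

jog_arm(plan=[[[0,0,0],[0,0,0],0.0],[[0,0,0],[0,0,0],0.0],[[0,0,0],[0,0,0],0.0],[[0,0,0],[0,0,0],0.0]])

```text
clock: 14.07
position: [0.5389, -0.0533, 0.0414]
ee_rot: [0.757, 0.653, 0.005, -0.002]
ft_force: [3.3, 30.2, -3.1]
grip_width: -0.002
grasp_force: 15.1
```

Run:
```python
from h import *
from workcell import *
T=camera("top")["img"][:,:,::-1];S=camera("side")["img"][:,:,::-1];cv2.imwrite("t5.png",T);cv2.imwrite("s5.png",S)
def red(im,off,k):
    h=cv2.cvtColor(im,cv2.COLOR_BGR2HSV);m=((h[...,1]>200)&(h[...,2]>170)&((h[...,0]<4)|(h[...,0]>176))).astype(np.uint8)
    n,l,s,c=cv2.connectedComponentsWithStats(m);i=1+np.argmax(s[1:,4]);return (c[i]+.5)/k+off-.5,s[i,4]
v3=cv2.imread("pics/v3.png")[180:330,500:791]
a,_=red(v3,0,1);p0=(a+[500,180]+.5)/5.455+[240,150]-.5
p1,n=red(T[180:220,350:385],np.array([350,180]),1)
print(p0,p1,n,wv(ray("top",p0,.106)),wv(ray("top",p1,.106)))
v2=cv2.imread("pics/v2.png")[40:100,170:300]
a,_=red(v2,0,1);p0=(a+[170,40]+.5)/3.077+[230,140]-.5
p1,n=red(S[150:190,270:330],np.array([270,150]),1)
print("side",p0,p1,n,wv(ray("side",p0,.106)),wv(ray("side",p1,.106)))
```

```text
[355.71613499 199.73065018] [357. 200.] 9 (np.float64(0.0467), np.float64(0.0467)) (np.float64(0.0499), np.float64(0.0464))Traceback (most recent call last):
  File "<stdin>", line 13, in <module>
  File "<stdin>", line 6, in red
    return _wrapfunc(a, 'argmax', axis=axis, out=out, **kwds)
    return bound(*args, **kwds)
ValueError: attempt to get argmax of an empty sequence
```

The box itself moved about 3 mm and then stopped hard, and each pad carries half of the 30 N, so the push goes through the fingers. I back off and look without the arm in the way.

jog_arm(plan=[[[0,0,0],[0.008,0,0],0.0],[[0,0,0],[0.025,0,0],0.0],[[0,0,0],[0.04,0,0],0.0],[[0,0,0],[0.05,0,-0.02],0.0],[[0,0,0],[0.05,0,-0.05],0.0],[[0,0,0],[0.07,0,-0.085],0.0],[[0,0,0],[0.1,0,-0.12],0.0],[[0,0,0],[0.12,0,-0.14],0.0]])

```text
clock: 14.83
position: [0.5568, 0.0568, 0.1844]
ee_rot: [0.76, 0.65, 0.002, 0.002]
ft_force: [0.3, 0.1, 0.7]
grip_width: 0.002
grasp_force: 0.0
```

jog_arm(plan=[[[0,0,0],[0.04,0,0],0.0],[[0,0,0],[0.08,0,0],0.0],[[0,0,0],[0.12,0,0],0.0],[[0,0,0],[0.12,0,0],0.0]])

```text
clock: 15.17
position: [0.5732, 0.1838, 0.1818]
ee_rot: [0.757, 0.654, 0.003, -0.001]
ft_force: [-1.4, 0.8, 0.8]
grip_width: -0.005
grasp_force: 0.0
```

Run:
```python
from h import *
from workcell import *
o=get_obs();print(o["clock"],o["position"])
T=camera("top")["img"][:,:,::-1];S=camera("side")["img"][:,:,::-1];cv2.imwrite("t6.png",T);cv2.imwrite("s6.png",S)
cv2.imwrite("pics/v6.png",cv2.resize(np.hstack([S[140:240,250:350],T[160:260,290:390]]),(800,400),interpolation=cv2.INTER_CUBIC))
```

```text
15.1667 [0.57317384 0.18381239 0.18181488]
```

View pics/v6.png

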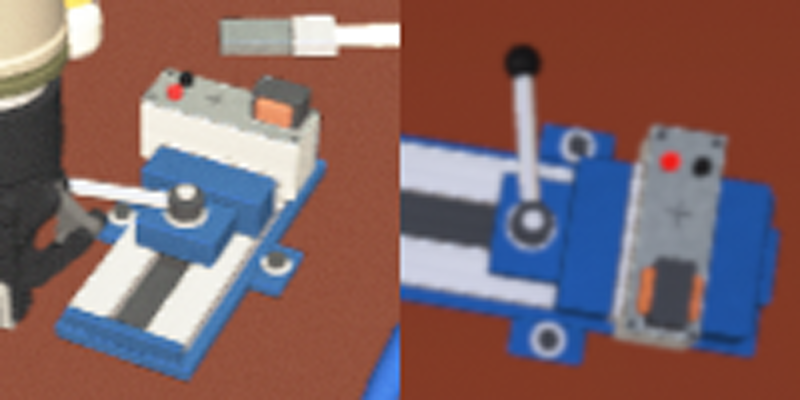

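The jaw now looks to be up by the box, with the pivot at (531,222) and the knob at (522,61) in the right half. I verify the gap with a pixel profile across the jaw front and the lid.

Run:
```python
from h import *
for f in("top.png","t6.png"):
    T=cv2.imread(f).astype(np.float32)
    for yy in(.035,.0):
        print(f,yy)
        for x in np.arange(-.03,.06,.003) if f=="t6.png" else np.arange(-.045,.012,.003):
            u=px("top",vw(x,yy,.066));c=cv2.getRectSubPix(T,(1,1),tuple(map(float,u)))[0,0];print(round(x*1000),c.astype(int).tolist(),end="; ")
        print()
q=lambda u,v,z:wv(ray("top",((u-400)/4+290,v/4+160),z))
print("piv",q(531,222,.075),"knob",q(522,61,.066),"lid L",q(650,128,.1),q(616,338,.1),"lid R",q(726,138,.1),q(690,348,.1))
q=lambda u,v,z:wv(ray("side",(u/4+250,v/4+140),z))
print("side: lid near",q(142,103,.1),q(282,143,.1), "jaw top front corners far-left",q(165,147,.066),q(275,185,.066),"piv",q(186,192,.075))
```

```text
top.png 0.035
-45 [166, 123, 99]; -42 [162, 92, 48]; -39 [161, 83, 32]; -36 [161, 83, 31]; -33 [161, 82, 31]; -30 [162, 83, 32]; -27 [162, 83, 32]; -24 [162, 83, 32]; -21 [161, 83, 32]; -18 [161, 83, 32]; -15 [161, 83, 32]; -12 [156, 89, 52]; -9 [169, 138, 126]; -6 [208, 190, 187]; -3 [218, 202, 200]; 0 [219, 204, 200]; 3 [218, 202, 199]; 6 [216, 201, 198]; 9 [216, 201, 198]; 
top.png 0.0
-45 [149, 78, 30]; -42 [161, 83, 32]; -39 [165, 84, 33]; -36 [166, 84, 32]; -33 [165, 84, 32]; -30 [165, 85, 32]; -27 [165, 85, 32]; -24 [165, 84, 32]; -21 [164, 84, 32]; -18 [164, 84, 32]; -15 [164, 86, 35]; -12 [159, 100, 68]; -9 [176, 147, 138]; -6 [177, 161, 159]; -3 [116, 105, 104]; 0 [79, 69, 67]; 3 [77, 67, 65]; 6 [77, 68, 65]; 9 [77, 68, 65]; 
t6.png 0.035
-30 [185, 180, 187]; -27 [175, 163, 164]; -24 [189, 168, 161]; -21 [194, 172, 164]; -18 [196, 174, 168]; -15 [204, 184, 178]; -12 [205, 186, 180]; -9 [195, 173, 165]; -6 [165, 133, 117]; -3 [149, 91, 53]; 0 [159, 83, 33]; 3 [162, 83, 32]; 6 [162, 83, 32]; 9 [161, 82, 31]; 12 [161, 83, 31]; 15 [161, 83, 31]; 18 [161, 83, 31]; 21 [161, 83, 3
[... 650 characters left out ...]
 176, 172]; 36 [193, 183, 184]; 39 [163, 160, 159]; 42 [160, 154, 148]; 45 [156, 147, 139]; 48 [153, 144, 136]; 51 [153, 143, 136]; 54 [153, 143, 136]; 57 [153, 143, 136]; 
piv (np.float64(-0.027), np.float64(0.0012)) knob (np.float64(-0.0462), np.float64(0.1064)) lid L (np.float64(0.0372), np.float64(0.0663)) (np.float64(0.0325), np.float64(-0.0665)) lid R (np.float64(0.0844), np.float64(0.0667)) (np.float64(0.0776), np.float64(-0.066))
side: lid near (np.float64(0.0267), np.float64(0.0621)) (np.float64(0.0247), np.float64(-0.0537)) jaw top front corners far-left (np.float64(0.0241), np.float64(0.0413)) (np.float64(0.0162), np.float64(-0.0533)) piv (np.float64(-0.0296), np.float64(-0.0001))
```

The jaw front moved 41 mm and the plate now meets the box's near face; the push stopped hard at 30 N. The lever angle is about 0.18 rad. Next is the approach point on the trailing (+x) side of the rod.

Run:
```python
from h import *
from workcell import *
o=get_obs();go(o,vw(-.012,.086,.17),np.arctan2(-VX[1],-VX[0]));print(wv(o["position"]))
P=np.array([-.028,0])
for a in np.linspace(.1,1.6,11):
    p=P+.078*np.array([-np.sin(a),np.cos(a)])+.018*np.array([np.cos(a),np.sin(a)]);print(round(a,2),p.round(3))
```

```text
turn [0.001, -0.001, 0.002] shift [-0.2828, 0.0853, 0.0108] dist 0.296
(np.float64(-0.2947), np.float64(0.0003))
0.1 [-0.018  0.079]
0.25 [-0.03  0.08]
0.4 [-0.042  0.079]
0.55 [-0.053  0.076]
0.7 [-0.064  0.071]
0.85 [-0.075  0.065]
1.0 [-0.084  0.057]
1.15 [-0.092  0.048]
1.3 [-0.098  0.038]
1.45 [-0.103  0.027]
1.6 [-0.106  0.016]
```

jog_arm(plan=[[[0,0,0],[-0.035,0.01,0],0.0],[[0,0,0],[-0.075,0.02,0],0.0],[[0,0,0],[-0.115,0.035,0],0.0],[[0,0,0],[-0.155,0.047,0],0.0],[[0,0,0],[-0.195,0.06,0],0.0],[[0,0,0],[-0.235,0.072,0],0.0],[[0,0,0],[-0.268,0.082,0],0.0],[[0,0,0],[-0.283,0.086,0],0.0]])

```text
clock: 15.93
position: [0.615, -0.1275, 0.1804]
ee_rot: [0.763, 0.647, -0.001, 0.002]
ft_force: [-0.9, -0.7, -0.1]
grip_width: -0.005
grasp_force: 0.0
```

jog_arm(plan=[[[0,0,0],[0,0,0],0.0],[[0,0,0],[0,0,0],0.0]])

```text
clock: 16.1
position: [0.6152, -0.1204, 0.1804]
ee_rot: [0.761, 0.649, -0.0, 0.0]
ft_force: [0.3, 0.7, 0.1]
grip_width: -0.0
grasp_force: 0.0
```

Run:
```python
from h import *
from workcell import *
o=get_obs();print(o["clock"],wv(o["position"]),o["position"],o["joint_pos"].round(2));go(o,vw(-.010,.084,.058),np.arctan2(-VX[1],-VX[0]))
```

```text
16.1 (np.float64(-0.0073), np.float64(0.0861)) [ 0.61519459 -0.12043918  0.18037941] [ 0.61  0.44 -0.65  1.5   0.27  1.29 -0.22]
turn [0.001, 0.001, -0.005] shift [0.0027, -0.0022, 0.1224] dist 0.122
```

jog_arm(plan=[[[0,0,0],[0.001,-0.001,0.02],0.0],[[0,0,0],[0.002,-0.002,0.045],0.0],[[0,0,0],[0.003,-0.002,0.07],0.0],[[0,0,0],[0.003,-0.002,0.092],0.0],[[0,0,0],[0.003,-0.002,0.11],0.0],[[0,0,0],[0.003,-0.002,0.12],0.0],[[0,0,0],[0.003,-0.002,0.122],0.0],[[0,0,0],[0.003,-0.002,0.122],0.0]])

```text
clock: 16.77
position: [0.6141, -0.114, 0.0582]
ee_rot: [0.759, 0.651, 0.0, -0.0]
ft_force: [0.3, 0.9, 0.9]
grip_width: -0.001
grasp_force: 0.0
```

jog_arm(plan=[[[0,0,0],[0.008,-0.003,0],0.0],[[0,0,0],[0.015,-0.004,0],0.0],[[0,0,0],[0.021,-0.004,0],0.0],[[0,0,0],[0.027,-0.004,0],0.0],[[0,0,0],[0.032,-0.005,0],0.0],[[0,0,0],[0.038,-0.006,0],0.0],[[0,0,0],[0.043,-0.008,0],0.0]])

```text
clock: 17.35
position: [0.613, -0.0704, 0.0581]
ee_rot: [0.759, 0.651, 0.0, 0.0]
ft_force: [-1.2, -2.5, 1.9]
grip_width: -0.0
grasp_force: 1.3
```

jog_arm(plan=[[[0,0,0],[0.008,-0.005,0],0.0],[[0,0,0],[0.019,-0.011,0],0.0],[[0,0,0],[0.028,-0.019,0],0.0],[[0,0,0],[0.036,-0.028,0],0.0],[[0,0,0],[0.042,-0.038,0],0.0],[[0,0,0],[0.046,-0.047,0],0.0],[[0,0,0],[0.048,-0.053,0],0.0],[[0,0,0],[0.048,-0.053,0],0.0]])

```text
clock: 18.02
position: [0.5665, -0.0142, 0.058]
ee_rot: [0.759, 0.651, -0.0, -0.0]
ft_force: [0.4, -0.4, -0.3]
grip_width: -0.002
grasp_force: 0.0
```

jog_arm(plan=[[[0,0,0],[0,-0.002,0],0.0],[[0,0,0],[0,-0.004,0],0.0],[[0,0,0],[0,-0.006,0],0.0],[[0,0,0],[0,-0.007,0],0.0]])

```text
clock: 18.35
position: [0.564, -0.0146, 0.0589]
ee_rot: [0.76, 0.65, 0.003, 0.002]
ft_force: [14.4, -1.1, -3.8]
grip_width: 0.0
grasp_force: 6.3
```

Run:
```python
from h import *
from workcell import *
o=get_obs();print(o["clock"],wv(o["position"]),o["ft_force"].round(1))
```

```text
18.35 (np.float64(-0.1041), np.float64(0.0193)) [14.4 -1.1 -3.8]
```

The lever stopped at 14 N with the rod pointing straight back. I withdraw and check.

jog_arm(plan=[[[0,0,0],[0,0.015,0],0.0],[[0,0,0],[0,0.03,0],0.0],[[0,0,0],[0,0.04,-0.03],0.0],[[0,0,0],[0,0.04,-0.065],0.0],[[0,0,0],[0.03,0.04,-0.1],0.0],[[0,0,0],[0.07,0.04,-0.13],0.0],[[0,0,0],[0.11,0.04,-0.14],0.0],[[0,0,0],[0.15,0.04,-0.15],0.0]])

```text
clock: 19.02
position: [0.6225, 0.1179, 0.207]
ee_rot: [0.76, 0.65, 0.001, 0.001]
ft_force: [1.6, -0.5, -0.3]
grip_width: 0.002
grasp_force: 0.0
```

jog_arm(plan=[[[0,0,0],[0.04,0,0],0.0],[[0,0,0],[0.08,0,0],0.0],[[0,0,0],[0.1,0,0],0.0],[[0,0,0],[0.1,0,0],0.0],[[0,0,0],[0.1,0,0],0.0]])

```text
clock: 19.43
position: [0.6365, 0.2178, 0.2042]
ee_rot: [0.759, 0.652, -0.001, -0.001]
ft_force: [0.5, 0.0, -0.3]
grip_width: -0.001
grasp_force: 0.0
```

Run:
```python
from h import *
from workcell import *
o=get_obs();print(o["clock"],wv(o["position"]))
T=camera("top")["img"][:,:,::-1];a=cv2.imread("t6.png");S=camera("side")["img"][:,:,::-1]
def blobs(im,m,z,n_,w,lo):
    h=np.zeros(m.shape,np.uint8);x0,x1,y0,y1=w;h[y0:y1,x0:x1]=m[y0:y1,x0:x1]
    n,l,s,c=cv2.connectedComponentsWithStats(h)
    return [(int(s[i,4]),wv(ray(n_,c[i],z))) for i in range(1,n) if s[i,4]>lo]
for im in(a,T):
    h=cv2.cvtColor(im,cv2.COLOR_BGR2HSV)
    print("dark",blobs(im,im.max(2)<50,.066,"top",(280,370,165,250),12))
    print("red",blobs(im,(h[...,1]>180)&(h[...,2]>150)&((h[...,0]<4)|(h[...,0]>176)),.106,"top",(345,385,180,220),3))
print("side dark",blobs(S,S.max(2)<70,.066,"side",(240,310,180,240),15))
```

```text
19.4333 (np.float64(-0.3449), np.float64(0.0557))
dark [(42, (np.float64(-0.0471), np.float64(0.1075)))]
red [(9, (np.float64(0.0499), np.float64(0.0464)))]
dark [(26, (np.float64(-0.1335), np.float64(0.0026)))]
red [(9, (np.float64(0.0499), np.float64(0.0464)))]
side dark [(46, (np.float64(-0.1401), np.float64(-0.0017)))]
```

The lever is locked (knob straight back at y≈0). The box did not shift as the cam closed, so it was already hard against the fixed jaw.

```bash
python3 -c "
from workcell import *
print(hand_in())"
```

```text
the job is handed in; nothing more can be done
None
```

I clamped the box and handed the job in at about 19 s, but the hand-in gave no verdict. The box is on the parallels against the fixed jaw, the cam lever is fully locked, and the arm is clear. I inferred hard contact from the 30 N push stop and the box not shifting as the cam closed.

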